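# Gauge the big capacitor in the bench caliper

### The arm

A 7-joint arm with a two-finger parallel gripper is mounted at the origin on a cart in front of the work surface, level with it; the furniture and walls round the work are solid. World frame = base frame: x ahead of the robot, y to its left, z up, the work surface at z = 0. Lengths are in mm, angles in rad, forces in N, time in s.
With the tool pointing down it reaches from about 400 to 875 mm from the base axis. Payload 4.4 kg.
Tool frame: the origin (TCP) lies at the very end of the fingers, on their centre line; the grasp point (between the pads) lies 19 mm behind it; z points along the fingers, y is the line along which they close (so a half turn about z gives the same grasp; the last joint's range is limited). The gripper opens to 85 mm and grips with 20 to 120 N. Pads are 22 mm wide; open, the fingers measure 114 mm over their backs; the gripper's body (76 mm by 85 mm) begins 54 mm behind the grasp point. The pads swing forward as they close: fully open they stand 13 mm farther back than shut.
Start: joints at [-1.286, 0.628, 0.038, 1.517, -0.027, 0.996, -0.02], TCP at [223.348, 610.437, 206.413] pointing down, gripper open.
Joint ranges: [-3.06, 3.06], [-0.37, 2.12], [-1.25, 1.32], [0.18, 2.47], [-1.1, 4.24], [0.23, 1.98], [-2.94, 2.94]. Speed limits (rad/s): [2.57, 2.57, 3.14, 3.14, 3.14, 3.14, 3.14].

### API

Orientations are given as a rotation vector (axis times angle).
In Python, from station import ctrl gives the robot as it stands.
- The arm moves only by the tool jog_arm, never from a script. Its argument "rows" is a list of rows, each a list of 7 numbers: the turn, a rotation vector about the tool's x, y, z in rad, then the shift along the tool's x, y, z in cm, then the opening, from 0 (shut) to 1 (fully open). In form: [[ax, ay, az, tx, ty, tz, claw], ...]. A call has 1 to 12 rows; each row is the pose to reach, as a shift and turn from the pose commanded when the call began, along the tool's axes at that moment; what a row does not reach only later rows make up. A row lasts 1/10 s, in which the tool goes at most 50 mm and 8.59 degrees, less where a joint would pass 70% of its speed; a pose out of reach is approached as far as the arm can. A call with a gripper value outside its range is refused whole. The fingers move at their own pace and stop on an object; "squeeze" is the grip in N (left out, the last holds). Time passes only in rows, so rows that repeat a pose let the fingers close. It gives the time, the measured TCP pose, the force, the opening and the grip force at its end, in the units of the state.
- ctrl.observe(): the state, without advancing time (a new reading comes with each control period).
- ctrl.read_camera(name): name is "side" or "top"; returns (picture, depth): 384x512x3 uint8, red, green, blue; 384x512 float32, mm along the optical axis (not along the pixel's ray), 0 where there is no reading.
- ctrl.camera_model(name): a dict with "fx", "fy", "cx", "cy" (pixels), "world_to_cam" (4x4, takes a point from world to camera coordinates). Camera axes: x right, y down, z forward; pixel columns grow to the right and rows downward; lengths in mm; the calibration is good to about 2 mm. A picture is of the moment at which its call begins. camera_model takes no time and is no camera call.
- ctrl.job_done(): hands the job in; it is judged then, once.
The state is a dict: "t": time; "q": joint angles; "joint_velocities": joint speeds; "tau": joint torques, N m; "eef_pos": TCP position; "tcp_rot": TCP orientation; "contact_force": force on the tool from outside, world axes, zero at the start; "torque": the same for the moment, N m; "width": opening from 0.0 (shut) to 1.0 (fully open); "grasp_force": force on a finger pad.
Only numpy, scipy, OpenCV 4.12 (cv2) and the standard library are available. Lean on these libraries where they do the work, as an engineer would, in place of code of your own. Each camera call takes 0.05 s, during which the arm holds its last target. There are 200 camera calls.

### The job

Stand the larger of the two capacitor cans upright on the base of the bench caliper, between its open jaws, and let go of it. Then slide the moving jaw along by its knob, gently, until both jaws touch the can, without pressing so hard that the moving jaw is cocked out of square. Leave the can standing between the closed jaws.

Things in the scene. Friction and masses are not known exactly. Their poses are not given: they have to be found in the camera images.
- can_center (a point): Centre of the larger capacitor, a round can standing loose and upright on the bench: 37 mm diameter, 52 mm tall, about 60 g; this point is 26 mm above its underside, z up. In a row with it, in any order, to the right of the bench vise (82 mm tall), stand a smaller can (27 mm diameter, 40 mm tall) and a boxy relay (28 x 21 x 38 mm).
- gauge_spot (a point): Where the can shall stand: on top of the caliper's fixed base plate (8 mm thick). x is the closing direction (away from the robot, within 18 degrees), z up. In this frame: fixed jaw's face x = +30 mm; jaws end at y = +22, tops z = 22; beam along x at y = -52 to -36, top z = 10; sliding carriage y = -58 to -30, z to 22. The closing jaw pushes the can the last 11 mm, upright, to the fixed jaw.
- jaw_knob (a point): Centre of the upright round knob on the sliding jaw's carriage: 18 mm diameter, z = 34 to 64 mm above the bench; 30 mm behind the sliding jaw's face, 44 mm to the right of the spot (y = -44 mm). The slide takes about 1.5 N and stays where left. The jaw has springy play about the vertical at the beam: 10 N on the can cocks it about 3 degrees.
- jaw (a joint): Opening between the two jaw faces in m: 0 shut, 0.082 fully open; starts at 0.068 to 0.080; about 0.037 when both jaws touch the large can.
Not all that is in view belongs to the job. What is shaped like the part that bears gauge_spot but brown is not meant.

How it is judged (in metres and radians):
On the way, in this order (a step that is already met when the one before it is completed fails the run):
1. the large can stands upright between the open jaws, let go (horizontal distance between can_center and gauge_spot below 0.025 m and angle between can_center's own z axis and vertical below 0.17 rad and z of can_center in the frame of gauge_spot between 0.02 and 0.032 m and linear speed of big_can below 0.02 m/s and value of joint jaw above 0.05 m and contact force between the fingers and big_can below 0.05 N), for 0.2 s.
2. both jaws touch the can (horizontal distance between can_center and gauge_spot below 0.025 m and angle between can_center's own z axis and vertical below 0.17 rad and z of can_center in the frame of gauge_spot between 0.02 and 0.032 m and contact force between jaw_head and big_can above 0.3 N and value of joint jaw below 0.04 m), for 0.05 s.
At the end, for the whole second after the job is handed in: The large can stands upright (within 10 degrees) on the base plate between the jaws, its centre within 25 mm of the spot, at rest, with the jaws closed on it (opening under 40 mm, the can being 37 mm) and the moving jaw square within 10 degrees (horizontal distance between can_center and gauge_spot below 0.025 m and angle between can_center's own z axis and vertical below 0.17 rad and z of can_center in the frame of gauge_spot between 0.02 and 0.032 m and linear speed of big_can below 0.02 m/s and value of joint jaw below 0.04 m and angle between the x axis of jaw_knob and the x axis of gauge_spot, either way round below 0.175 rad); the robot touches nothing.
It fails at once if the moving jaw is cocked more than 10 degrees out of square (about 32 N of squeeze) (angle between the x axis of jaw_knob and the x axis of gauge_spot, either way round above 0.175 rad).
It also fails if it takes over 45 s, if anything falls off the work surface, if the arm or the gripper's body presses on something with over 40 N, if the wrist force passes 120 N, or if a joint passes its speed limit or range.

## Working session

There is one attempt and no reset: what is moved stays moved. The work goes in short steps, Python scripts to look and compute and a tool call to move; the robot and the scene stay as the last step left them, time stands still between calls to the robot, and variables do not carry over. Pictures are saved under pics/ and viewed, at most 10 in all, crops included, and the job is handed in when it is done.

Besides the shell and the picture viewer there is one more tool, called by a JSON object that holds its "fn" and its "kwargs". jog_arm: Moves the arm, as the interface text tells. Its arguments: {"type":"object","properties":{"rows":{"type":"array","items":{"type":"array","items":{"type":"number"}}},"squeeze":{"type":"number"}},"required":["rows"]}

```bash
mkdir -p pics; ls; cat > h.py <<'E'
import numpy as np, cv2
from station import ctrl
def cloud(n):
    im,d=ctrl.read_camera(n); m=ctrl.camera_model(n)
    v,u=np.mgrid[:384,:512]
    P=np.stack([(u-m['cx'])/m['fx']*d,(v-m['cy'])/m['fy']*d,d,np.ones_like(d)],-1)
    W=(P@np.linalg.inv(m['world_to_cam']).T)[...,:3]; W[d==0]=np.nan
    return im,d,W
def save(n,im): cv2.imwrite('pics/'+n+'.png',im[...,::-1])
E
python3 - <<'E'
from h import *
print({k:v for k,v in ctrl.observe().items()})
for n in('top','side'):
    im,d,W=cloud(n); save(n+'1',cv2.resize(im,(800,600))); np.savez(n+'1.npz',im=im,W=W)
    print(n,ctrl.camera_model(n))
E
```

```text
pics
{'t': 0.0, 'q': array([-1.28577671,  0.62929512,  0.03842588,  1.51839805, -0.0270374 ,
        0.99630496, -0.01999704]), 'joint_velocities': array([-0.00087978, -0.00135411, -0.00123652,  0.00153586, -0.00126176,
       -0.00010362,  0.00027312]), 'tau': array([ 6.77441294e-04, -5.63406551e+01,  1.22693505e+00, -1.93448710e+01,
        1.11808433e-02,  1.02063100e-02, -6.13121159e-06]), 'eef_pos': array([223.10173845, 609.78159633, 205.51228387]), 'tcp_rot': array([-5.48191620e-01, -3.09304071e+00,  2.91592656e-03]), 'contact_force': array([-0.85562095,  0.40938107, -0.20721464]), 'torque': array([-0.01609931,  0.00513635, -0.03193422]), 'grasp_force': 0.0, 'width': 0.9977050723909131}
top {'fx': 346.6653372559931, 'fy': 346.6653372559931, 'cx': 257.4709942430669, 'cy': 189.90394208794112, 'world_to_cam': array([[-7.35644792e-03, -9.99971792e-01, -1.51563136e-03,
        -2.30619560e+02],
       [-9.89892826e-01,  7.49694894e-03, -1.41619169e-01,
         5.35773940e+02],
       [ 1.41626537e-01,  4.58498564e-04, -9.89920054e-01,
         8.27208787e+02],
       [ 0.00000000e+00,  0.00000000e+00,  0.00000000e+00,
         1.00000000e+00]])}
side {'fx': 481.8235795317876, 'fy': 481.8235795317876, 'cx': 241.34732501406395, 'cy': 194.35106572675866, 'world_to_cam': array([[ 8.76713209e-01, -4.80991108e-01, -4.63717974e-03,
        -5.66503488e+02],
       [-2.82824239e-01, -5.07664187e-01, -8.13810496e-01,
         1.04853544e+02],
       [ 3.89081482e-01,  7.14789918e-01, -5.81111843e-01,
         1.11002518e+03],
       [ 0.00000000e+00,  0.00000000e+00,  0.00000000e+00,
         1.00000000e+00]])}
```

View pics/top1.png

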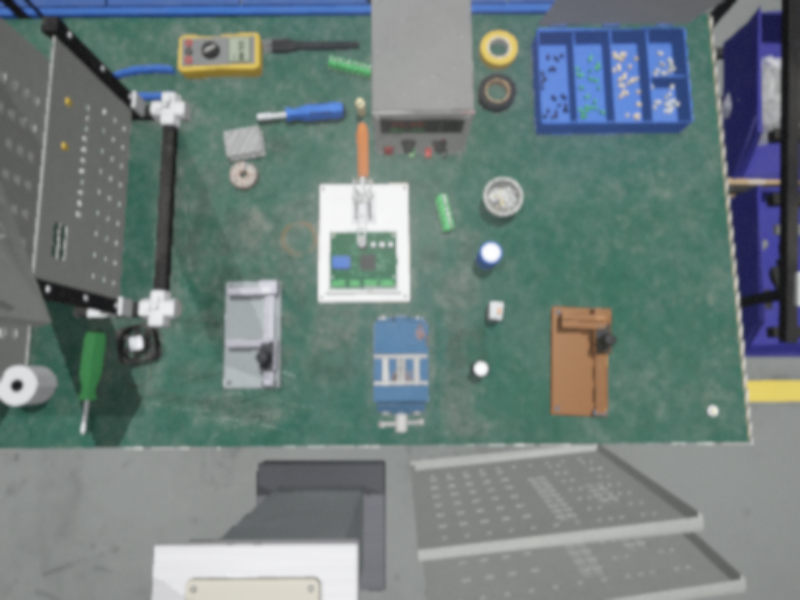

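View pics/side1.png

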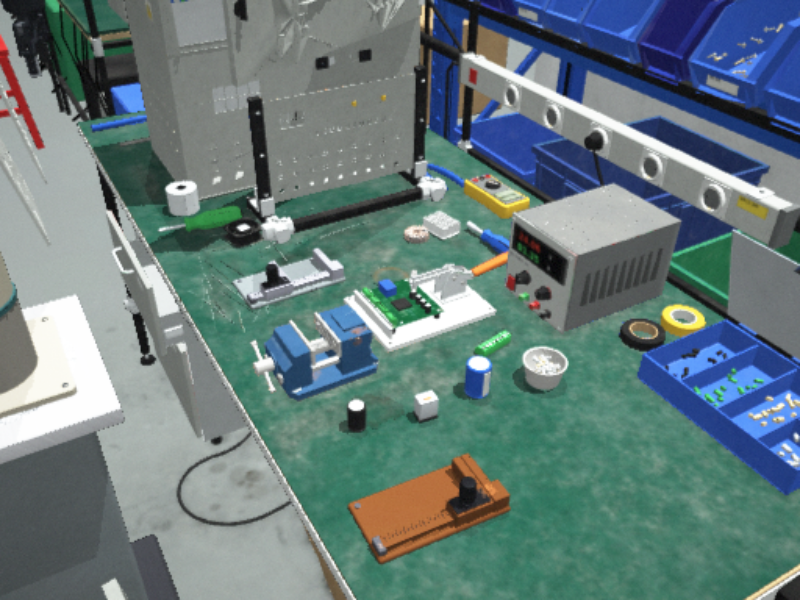

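The top view shows three things in the row right of the vise: the blue can (490,253), the relay (496,311) and the small dark can (481,369). Others that could pass for the can are the white roll (20,385) and the bowl (503,197). The grey caliper is at (252,335), with its knob at (265,357). The brown one at (580,360) is the decoy. I'll take the blue can and the grey caliper, and check them by measuring.

```bash
python3 - <<'E'
from h import *
f=np.load('top1.npz'); s=np.load('side1.npz')
def box(W,c,r,z0,z1):
    return (abs(W[...,0]-c[0])<r)&(abs(W[...,1]-c[1])<r)&(W[...,2]>z0)&(W[...,2]<z1)
for nm,(u,v) in dict(blue=(490,250),relay=(496,308),black=(481,367),knob=(265,356)).items():
    u=int(u*.64);v=int(v*.64);W=f['W']; p=W[v,u]; print(nm,p.round(1))
    for n,C in(('top',W),('side',s['W'])):
        z=p[2] if nm!='knob' else 62
        m=box(C,p,30,z-6,z+8); q=C[m]
        if len(q): print(n,len(q),np.median(q[:,2]).round(1),q[:,:2].min(0).round(1),q[:,:2].max(0).round(1))
# caliper map
for n,C in(('top',f['W']),('side',s['W'])):
  k=f['W'][int(335*.64),int(252*.64)]
  for z0,z1 in((4,13),(17,27),(45,70)):
    q=C[box(C,k,95,z0,z1)]; q=q[:,:2].astype(np.float32); 
    if len(q)>5: print(n,z0,len(q),q.mean(0).round(1),cv2.minAreaRect(q))
# rectified height map from both
im=np.zeros((600,800,3),np.uint8)
a=cv2.resize(f['im'][165:260,130:195],None,fx=6,fy=6,interpolation=cv2.INTER_CUBIC)
b=cv2.resize(s['im'][150:205,140:230],None,fx=4.4,fy=4.4,interpolation=cv2.INTER_CUBIC)
c=cv2.resize(f['im'][145:250,290:335],None,fx=3,fy=3,interpolation=cv2.INTER_CUBIC)
im[:570,:390]=a; im[:b.shape[0],395:395+b.shape[1]]=b; im[260:260+c.shape[0],400:400+c.shape[1]]=c
save('crop1',im)
E
```

```text
blue [ 604.9 -372.3   57.1]
top 153 54.4 [ 587.5 -390.7] [ 619.  -357.8]
side 121 52.8 [ 584.4 -393. ] [ 617.  -360.8]
relay [ 515.2 -382.7   37.2]
top 93 38.2 [ 499.8 -392.9] [ 525.3 -372. ]
side 112 36.2 [ 496.  -397.8] [ 524.2 -372.8]
black [ 423.9 -354.8   40.5]
top 87 42.0 [ 409.4 -367.1] [ 433.7 -342.9]
side 95 40.1 [ 406.3 -369.3] [ 430.9 -345.3]
knob [442.4 -23.9  67.3]
top 54 65.4 [433.1 -27.9] [450.   -8.4]
side 40 62.3 [429.5 -30.5] [447.1 -13.9]
top 4 3099 [474.7  16.8] ((478.33160400390625, 12.9066162109375), (190.48110961914062, 187.64434814453125), 89.58211517333984)
top 17 308 [486.6 -16.5] ((475.451904296875, -11.452171325683594), (160.09251403808594, 80.08135223388672), 14.731476783752441)
top 45 66 [440.7 -20.2] ((441.11322021484375, -19.119518280029297), (16.658634185791016, 18.71474266052246), 54.79461669921875)
side 4 930 [469.5   8.5] ((477.726318359375, 12.588935852050781), (189.56698608398438, 188.5849609375), 0.2911071181297302)
side 17 233 [482.1 -19.1] ((474.7333068847656, -13.653289794921875), (161.29376220703125, 81.87911224365234), 15.859378814697266)
side 45 69 [437.4 -23.5] ((437.021728515625, -21.317811965942383), (15.968470573425293, 18.516143798828125), 51.65350341796875)
```

View pics/crop1.png

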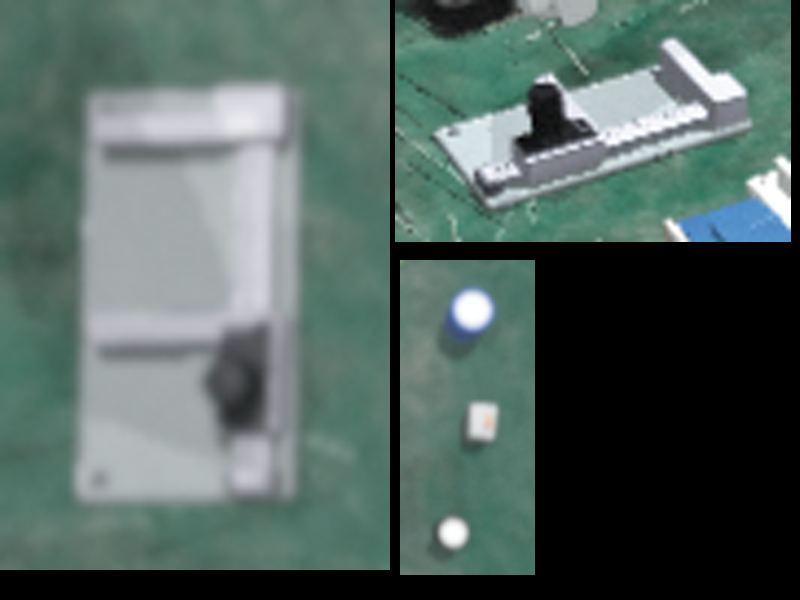

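Crop: the blue can is the larger one (52 mm high reading), and the relay and small can match their sizes. On the grey caliper, the fixed jaw is at the far end, the beam and knob are on the right, and the moving jaw is near. Next I'll fit its yaw and faces.

```bash
python3 - <<'E'
from h import *
from scipy.optimize import minimize
for n in('top','side'):
    f=np.load(n+'1.npz');W=f['W'];im=f['im']
    hsv=cv2.cvtColor(im,cv2.COLOR_RGB2HSV)
    dz=2 if n=='top' else 0
    c=(abs(W[...,0]-478)<105)&(abs(W[...,1]-5)<70)&(W[...,2]>5+dz)
    g=(c&((hsv[...,1]<70)|(W[...,2]>14+dz))).astype(np.uint8)
    k,l,st,_=cv2.connectedComponentsWithStats(g); i=1+st[1:,4].argmax(); m=l==i
    q=W[m]; r=cv2.minAreaRect(q[:,:2].astype(np.float32)); print(n,m.sum(),r)
    a=r[2]; a=a-90 if a>45 else a
    R=np.array([[np.cos(np.radians(a)),-np.sin(np.radians(a))],[np.sin(np.radians(a)),np.cos(np.radians(a))]])
    o=np.array(r[0]); L=(q[:,:2]-o)@R; z=q[:,2]-dz
    print('yaw',a,'z plate',np.median(z[z<13]))
    # height profile along x for left half y (jaw arms) and beam
    for x in range(-100,100,4):
        s=(L[:,0]>=x)&(L[:,0]<x+4)
        A=s&(L[:,1]>0)&(L[:,1]<45); 
        if A.sum(): print(x,np.percentile(z[A],[10,50,90]).round(0),end=' | ')
    hi=L[(z>16)&(z<27)&(L[:,0]>60)]; print('\nfixed jaw',hi.min(0),hi.max(0))
    kn=L[(z>50)]; print('knob',kn.min(0),kn.max(0),(kn.min(0)+kn.max(0))/2, 'world',o+R@((kn.min(0)+kn.max(0))/2))
E
```

```text
top 2393 ((480.03375244140625, 12.676143646240234), (176.95262145996094, 96.3251953125), 0.9189385771751404)
yaw 0.9189385771751404 z plate 7.921623512267274
-88 [6. 8. 9.] | -84 [ 6.  8. 10.] | -80 [ 7.  8. 11.] | -76 [ 6.  8. 10.] | -72 [ 6.  8. 10.] | -68 [7. 8. 9.] | -64 [6. 8. 9.] | -60 [ 6.  8. 10.] | -56 [6. 8. 9.] | -52 [6. 7. 9.] | -48 [6. 8. 9.] | -44 [6. 8. 9.] | -40 [ 6.  8. 10.] | -36 [6. 8. 9.] | -32 [6. 7. 9.] | -28 [ 6.  8. 10.] | -24 [ 7.  9. 30.] | -20 [26. 30. 32.] | -16 [27. 30. 31.] | -12 [16. 30. 31.] | -8 [7. 8. 9.] | -4 [ 6.  8. 10.] | 0 [ 6.  8. 10.] | 4 [6. 8. 9.] | 8 [ 6.  8. 10.] | 12 [ 7.  9. 11.] | 16 [ 6.  8. 10.] | 20 [ 6.  8. 10.] | 24 [6. 8. 9.] | 28 [ 7.  8. 10.] | 32 [7. 8. 9.] | 36 [ 6.  8. 10.] | 40 [ 6.  8. 10.] | 44 [ 6.  8. 10.] | 48 [ 6.  8. 10.] | 52 [ 6.  8. 10.] | 56 [ 7.  9. 11.] | 60 [ 6.  8. 23.] | 64 [26. 29. 32.] | 68 [30. 31. 32.] | 72 [28. 29. 31.] | 76 [ 7.  8. 11.] | 80 [ 6.  8. 10.] | 84 [6. 8. 9.] | 
fixed jaw [ 60.09794945 -44.72561988] [82.32284696 33.94179232]
knob [-49.56888745 -39.96914199] [-30.58254264 -20.42612562] [-40.
[... 456 characters left out ...]
0. 10.] | -36 [ 6.  9. 11.] | -32 [7. 8. 9.] | -28 [7. 8. 9.] | -24 [8. 8. 8.] | -20 [31. 31. 31.] | -16 [30. 32. 33.] | -12 [29. 30. 31.] | -8 [30. 30. 30.] | 4 [ 6.  8. 10.] | 8 [ 8.  9. 10.] | 12 [ 7.  8. 10.] | 16 [ 7.  9. 11.] | 20 [ 6.  8. 10.] | 24 [ 7.  8. 10.] | 28 [ 7.  8. 11.] | 32 [ 6.  8. 10.] | 36 [6. 8. 9.] | 40 [7. 8. 9.] | 44 [ 7.  8. 10.] | 48 [ 6.  8. 10.] | 52 [ 7.  8. 10.] | 56 [ 7.  9. 10.] | 60 [ 6.  9. 11.] | 64 [ 8. 19. 30.] | 68 [ 9. 29. 32.] | 72 [29. 30. 31.] | 76 [28. 28. 28.] | 
fixed jaw [ 60.69766241 -47.25581813] [85.46376154 35.58393858]
knob [-47.12035369 -39.40016636] [-29.77167107 -22.75746663] [-38.44601238 -31.0788165 ] world [438.39109489 -22.14249838]
```

```bash
python3 - <<'E'
from h import *
W=np.concatenate([np.load(n+'1.npz')['W'].reshape(-1,3) for n in('top','side')])
W=W[np.isfinite(W).all(1)]
for y in range(700,-500,-50):
    print(y,end=': ')
    for x in range(150,900,50):
        s=W[(abs(W[:,0]-x)<25)&(abs(W[:,1]-y)<25)]; print('%4d'%(np.percentile(s[:,2],98) if len(s)>5 else -999),end=' ')
    print()
E
```

```text
700: -759 -758 -759    3    4  317 -999 -999 -999 -999 -999 -999 -999 -999 -999 
650: -758 -759  337    5    5  334 -999  322  322  318  127  129 -999 -999  151 
600: -759  380  375    4    4  343 -999  342  338    7 -999 -999 -999 -999 -999 
550: -758  378  378    3    5  356 -999 -999    7    7 -999 -999 -999 -999 -999 
500: -757 -758 -758    4    4  365 -759    9    9 -999 -999 -999 -999 -999 -999 
450: -758 -757 -759    4    3  366 -536    8    9 -999 -999    9   10   11   11 
400: -757 -757 -759    6    6  387  374  310  304  232  239  246  256  265  274 
350: -758 -758 -757    6   51   54  359  287  173  230  229  252  258  268  352 
300: -759 -757 -757    6    6   28   21   32   28    5   17   22  375  369  358 
250: -759 -759 -756    6   20   33   34   76    6    6  397  389  380    6   34 
200: -675 -758 -759    6    6    7   27  250  409  402  345  248  248  248  259 
150:    3 -758 -759    6    6    6  428  428  415   35   35   35   35   35   44 
100:    3 -759 -761    6    6    6    6    6    6    6    7    7    6    6    7 
50:    4 -759 -761    6    6   12   32   12   33    6    6    6   19   29   24 
0:    4 -759 -760    6    6   29   66   21   33    7    7    7   17   27   24 
-50:    4 -758 -999    6    7   23   55   18   31    7    7    7    7    7   28 
-100:    4 -754 -999    6    6    7    6    7   43   46   35   22   20    7   30 
-150:    3 -758 -999    6    6    7    7    7   48   80   71   71   59   64   40 
-200: -665 -760 -999    6   78   83   86   87   47   68   70   69   55  156  156 
-250: -589 -757 -999    6   78   82   86   86   31   23   21   21   72  156  157 
-300: -663 -758 -999    6    6   11   12    7    6    7   19   21   72  156  157 
-350: -620 -758 -999    6    6   43   41   34    7   55    7   37    8  155  155 
-400: -597 -754 -999    6    7    6    7   39    7   55   36   37   37    7   21 
-450: -554 -753 -999    6    8    9    7    6    6    7    7   36    7   46   49
```

{"fn": "jog_arm", "kwargs": {"rows": [[0, 0, 0, -1.6, -4.3, -1.1, 0.8], [0, 0, 0, -3.2, -8.6, -2.2, 0.8], [0, 0, 0, -4.7, -13.0, -3.3, 0.8], [0, 0, 0, -6.3, -17.3, -4.4, 0.8], [0, 0, -0.05, -7.9, -21.6, -5.5, 0.8], [0, 0, -0.1, -11.4, -23.3, -5.5, 0.8], [0, 0, -0.15, -14.8, -25.0, -5.5, 0.8], [0, 0, -0.2, -18.3, -26.6, -5.5, 0.8], [0, 0, -0.25, -21.7, -28.3, -5.5, 0.8], [0, 0, -0.3, -24.7, -31.3, -5.5, 0.8], [0, 0, -0.34, -27.7, -34.3, -5.5, 0.8], [0, 0, -0.366, -30.7, -37.3, -5.5, 0.8]]}}

```text
t: 1.3
eef_pos: [383.8, 153.0, 261.3]
tcp_rot: [0.026, -3.141, 0.0]
contact_force: [0.7, 0.5, -0.0]
width: 0.799
grasp_force: 0.0
```

{"fn": "jog_arm", "kwargs": {"rows": [[0, 0, 0, -1.2, -4.5, 0, 0.8], [0, 0, 0, -2.4, -9, 0, 0.8], [0, 0, 0, -3.6, -13.5, 0, 0.8], [0, 0, 0, -4.8, -18, 0, 0.8], [0, 0, 0, -6.0, -22, 0, 0.8], [0, 0, 0, -8.3, -26, 0, 0.8], [0, 0, 0, -10.6, -30, 0, 0.8], [0, 0, 0, -12.9, -34, 0.5, 0.8], [0, 0, 0, -15.2, -38, 1.5, 0.8], [0, 0, 0, -17.5, -42, 3, 0.8], [0, 0, 0, -19.5, -45.5, 5, 0.8], [0, 0, 0, -21, -49.5, 7, 0.8]]}}

```text
t: 2.5
eef_pos: [602.4, -337.3, 190.0]
tcp_rot: [-0.026, 3.141, 0.002]
contact_force: [0.8, 0.3, 0.5]
width: 0.796
grasp_force: 0.0
```

{"fn": "jog_arm", "kwargs": {"rows": [[0, 0, 0, 0.0, -3.8, 0, 0.8], [0, 0, 0, 0.0, -3.8, 4, 0.8], [0, 0, 0, 0.0, -3.8, 8, 0.8], [0, 0, 0, 0.0, -3.8, 10, 0.8], [0, 0, 0, 0.0, -3.8, 10, 0.8], [0, 0, 0, 0.0, -3.8, 10, 0.8]]}}

```text
t: 3.1
eef_pos: [601.6, -375.2, 91.5]
tcp_rot: [0.024, -3.141, 0.0]
contact_force: [1.1, 0.1, 1.6]
width: 0.802
grasp_force: 0.0
```

```bash
python3 - <<'E'
from h import *
print(ctrl.observe()['eef_pos'])
out=[]
for n in('top','side'):
    im,d,W=cloud(n); m=ctrl.camera_model(n)
    p=(m['world_to_cam']@[602,-375.5,60,1])[:3]; u,v=int(m['fx']*p[0]/p[2]+m['cx']),int(m['fy']*p[1]/p[2]+m['cy'])
    out.append(cv2.resize(im[max(v-50,0):v+50,max(u-50,0):u+50],(400,400),interpolation=cv2.INTER_CUBIC))
    for nm,z0,z1,dz in(('can',46,58,0),('fing',92,115,0)):
        q=W[(abs(W[...,0]-602)<60)&(abs(W[...,1]+375)<75)&(W[...,2]>z0)&(W[...,2]<z1)]
        if len(q): print(n,nm,len(q),q.min(0).round(1),q.max(0).round(1))
save('near1',np.hstack(out))
E
```

```text
[ 601.6218095  -375.24714697   91.45742896]
side can 161 [ 583.5 -394.9   46.1] [ 618.6 -357.9   57. ]
```

View pics/near1.png

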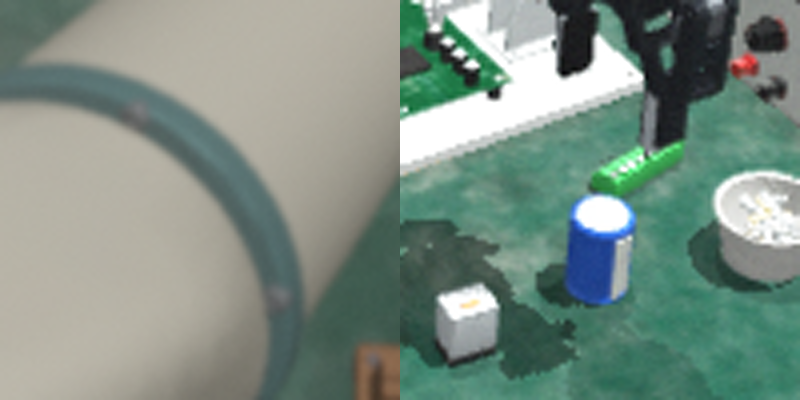

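```bash
python3 - <<'E'
from h import *
m=ctrl.camera_model('side')
def pr(p):
    p=(m['world_to_cam']@[*p,1])[:3]; return np.array([m['fx']*p[0]/p[2]+m['cx'],m['fy']*p[1]/p[2]+m['cy']])
o=pr((602,-375.5,60)).astype(int)-50
for p in((601.6,-375.2+34,91.5),(601.6,-375.2-34,91.5),(601.6,-375.2+45,91.5),(601.6,-375.2-45,91.5),(602,-375.5,52),(602,-375.5,0)): print(p,(pr(p)-o)*4+[400,0])
E
```

```text
(601.6, -341.2, 91.5) [570.7731347  122.99044861]
(601.6, -409.2, 91.5) [645.07572142 192.62546329]
(601.6, -330.2, 91.5) [559.39699914 112.32894405]
(601.6, -420.2, 91.5) [657.78044271 204.53209391]
(602, -375.5, 52) [602.47485873 214.21029231]
(602, -375.5, 0) [595.57360865 285.72784212]
```

{"fn": "jog_arm", "kwargs": {"rows": [[0, 0, 0, 0, 0, 3, 0.8], [0, 0, 0, 0, 0, 6, 0.8], [0, 0, 0, 0, 0, 7, 0.8], [0, 0, 0, 0, 0, 7, 0.8], [0, 0, 0, 0, 0, 7, 0.8]]}}

```text
t: 3.7
eef_pos: [602.7, -376.0, 23.2]
tcp_rot: [-0.024, 3.139, -0.003]
contact_force: [0.5, -0.1, 0.2]
width: 0.799
grasp_force: 0.0
```

```bash
python3 - <<'E'
from h import *
print(ctrl.observe()['eef_pos'])
im,d,W=cloud('side'); hsv=cv2.cvtColor(im,cv2.COLOR_RGB2HSV)
m=(hsv[...,2]<70)&(abs(W[...,0]-602)<60)&(abs(W[...,1]+375)<75)&(W[...,2]>8)&(W[...,2]<70)
for s,nm in((W[...,1]>-375,'L'),(W[...,1]<-375,'R')):
    q=W[m&s]; print(nm,len(q),q.min(0).round(),q.max(0).round(),np.median(q,0).round())
save('near2',cv2.resize(im[200:290,250:350],(600,540),interpolation=cv2.INTER_CUBIC))
E
```

```text
[ 602.66421216 -375.96659255   23.20727603]
L 36 [ 590. -345.   56.] [ 611. -339.   70.] [ 600. -343.   64.]
R 12 [ 596. -426.   64.] [ 607. -420.   70.] [ 602. -423.   66.]
```

View pics/near2.png

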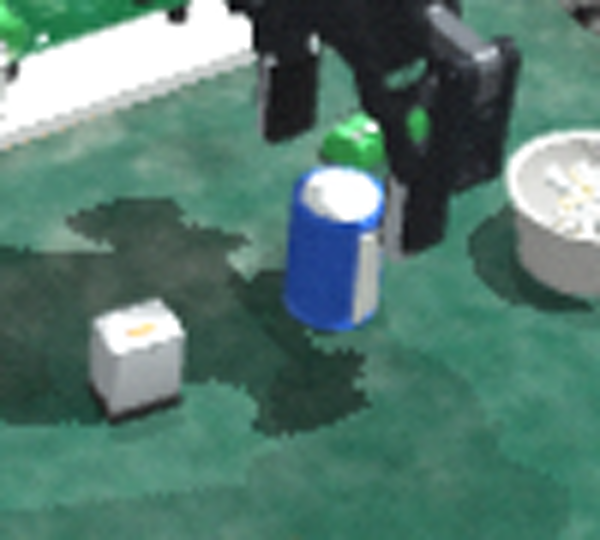

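The fingers (290,110) and (410,210) bracket the can (335,250), with equal gaps either side. Closing.

{"fn": "jog_arm", "kwargs": {"rows": [[0, 0, 0, 0, 0, 0.3, 0.35], [0, 0, 0, 0, 0, 0.3, 0.35], [0, 0, 0, 0, 0, 0.3, 0.35], [0, 0, 0, 0, 0, 0.3, 0.35], [0, 0, 0, 0, 0, 0.3, 0.35], [0, 0, 0, 0, 0, 0.3, 0.35]], "squeeze": 30}}

```text
t: 4.35
eef_pos: [602.1, -375.2, 19.3]
tcp_rot: [-0.024, 3.14, -0.001]
contact_force: [-0.8, 1.4, 6.1]
width: 0.414
grasp_force: 29.9
```

{"fn": "jog_arm", "kwargs": {"rows": [[0, 0, 0, 0, 0, -2.5, 0.35], [0, 0, 0, 0, 0, -6.5, 0.35], [0, 0, 0, 0, 0, -11, 0.35], [0, 0, 0, 0, 0, -15, 0.35], [0, 0, 0, 0.9, 4, -17, 0.35], [0, 0, 0, 1.8, 8.5, -17, 0.35], [0, 0, 0, 2.8, 13, -17, 0.35], [0, 0, 0, 3.8, 17.5, -17, 0.35], [0, 0, 0, 4.8, 22, -17, 0.35], [0, 0, 0, 5.8, 26.5, -17, 0.35], [0, 0, 0, 6.8, 31, -17, 0.35], [0, 0, 0, 7.7, 35.5, -17, 0.35]]}}

```text
t: 5.55
eef_pos: [518.2, -19.7, 188.2]
tcp_rot: [0.023, -3.141, -0.0]
contact_force: [1.0, 0.3, -1.1]
width: 0.41
grasp_force: 30.3
```

{"fn": "jog_arm", "kwargs": {"rows": [[0, 0, 0, 0.5, 2.5, 0, 0.35], [0, 0, 0, 0.8, 4.7, 0, 0.35], [0, 0, 0, 0.8, 4.7, 4, 0.35], [0, 0, 0, 0.8, 4.7, 8, 0.35], [0, 0, 0, 0.8, 4.7, 9, 0.35], [0, 0, 0, 0.8, 4.7, 9, 0.35]]}}

```text
t: 6.15
eef_pos: [509.2, 25.2, 97.2]
tcp_rot: [0.023, -3.138, 0.001]
contact_force: [-0.9, -1.5, -0.4]
width: 0.412
grasp_force: 30.3
```

```bash
python3 - <<'E'
from h import *
o=ctrl.observe();print(o['eef_pos'],o['tcp_rot'],o['width'],o['grasp_force'])
im,d,W=cloud('side'); m=ctrl.camera_model('side')
hsv=cv2.cvtColor(im,cv2.COLOR_RGB2HSV)
b=(abs(hsv[...,0].astype(int)-112)<12)&(hsv[...,1]>120)&(abs(W[...,0]-511)<60)&(abs(W[...,1]-25)<70)
q=W[b]; print('can',len(q),q.min(0).round(),q.max(0).round())
p=(m['world_to_cam']@[500,20,50,1])[:3]; u,v=int(m['fx']*p[0]/p[2]+m['cx']),int(m['fy']*p[1]/p[2]+m['cy']); print(u,v)
save('place1',cv2.resize(im[v-50:v+60,u-70:u+70],(700,550),interpolation=cv2.INTER_CUBIC))
E
```

```text
[509.16180114  25.18640752  97.20314499] [ 2.30933497e-02 -3.13776952e+00  8.45527256e-04] 0.41233385081105495 30.313435792922974
can 144 [490.   5.  80.] [523.  40. 132.]
189 161
```

View pics/place1.png

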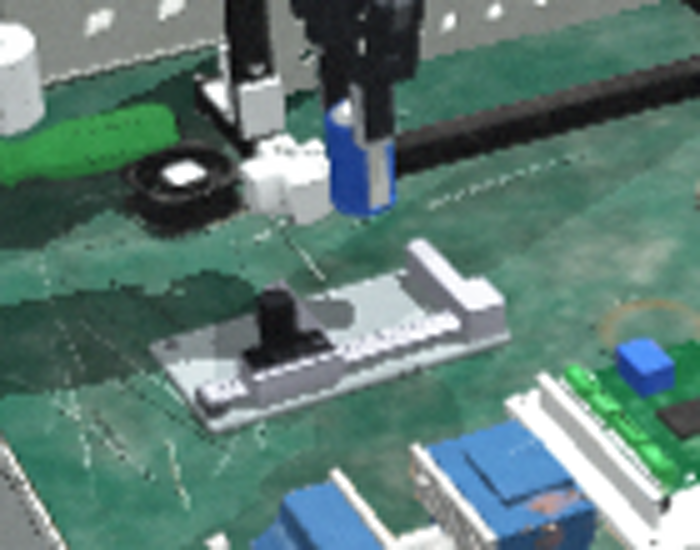

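The can hangs upright (365,160) above the gap between the jaws, clear of both. Lowering.

{"fn": "jog_arm", "kwargs": {"rows": [[0, 0, 0, -0.1, 0.1, 3, 0.35], [0, 0, 0, -0.1, 0.1, 5.5, 0.35], [0, 0, 0, -0.1, 0.1, 6.3, 0.35], [0, 0, 0, -0.1, 0.1, 6.7, 0.35], [0, 0, 0, -0.1, 0.1, 6.9, 0.35], [0, 0, 0, -0.1, 0.1, 6.9, 0.35]]}}

```text
t: 6.8
eef_pos: [512.3, 26.5, 30.4]
tcp_rot: [-0.024, 3.14, 0.0]
contact_force: [0.5, 1.4, -1.2]
width: 0.414
grasp_force: 30.4
```

{"fn": "jog_arm", "kwargs": {"rows": [[0, 0, 0, 0, 0, 0.1, 0.35], [0, 0, 0, 0, 0, 0.1, 0.35], [0, 0, 0, 0, 0, 0.1, 0.35]]}}

```text
t: 7.1
eef_pos: [511.7, 26.6, 28.7]
tcp_rot: [-0.024, 3.141, 0.0]
contact_force: [-0.9, 0.2, -0.3]
width: 0.418
grasp_force: 30.4
```

```bash
python3 - <<'E'
from h import *
im,d,W=cloud('side')
hsv=cv2.cvtColor(im,cv2.COLOR_RGB2HSV)
b=(abs(hsv[...,0].astype(int)-112)<12)&(hsv[...,1]>120)&(abs(W[...,0]-511)<60)&(abs(W[...,1]-25)<70)&(W[...,2]<80)
q=W[b]; print('can',len(q),q.min(0).round(1),q.max(0).round(1)); print(ctrl.observe())
E
```

```text
can 132 [492.5   5.3   9.2] [524.3  32.8  63.5]
{'t': 7.15, 'q': array([-0.21504831,  0.72583941,  0.16325526,  2.04149237, -0.28438159,
        0.39482901,  1.75704721]), 'joint_velocities': array([ 0.00313053,  0.00340347,  0.00019508, -0.00081273,  0.00027275,
       -0.00193813,  0.00101721]), 'tau': array([-4.38534516e-04, -5.03089499e+01,  3.04759070e+00, -8.65140259e+00,
        5.33422310e-03, -7.80498212e-04, -3.38648397e-04]), 'eef_pos': array([511.58508668,  26.61315514,  28.64942918]), 'tcp_rot': array([-2.39048703e-02,  3.14109193e+00,  1.13176849e-04]), 'contact_force': array([ 0.01387978,  0.8454637 , -0.042995  ]), 'torque': array([0.01411376, 0.03396451, 0.00350154]), 'grasp_force': 30.355437397956848, 'width': 0.4125554569941968}
```

{"fn": "jog_arm", "kwargs": {"rows": [[0, 0, 0, 0, 0, 0.1, 0.35], [0, 0, 0, 0, 0, 0.1, 0.35], [0, 0, 0, 0, 0, 0.1, 0.35]]}}

```text
t: 7.45
eef_pos: [511.4, 26.6, 27.4]
tcp_rot: [0.024, -3.141, -0.0]
contact_force: [0.3, -0.1, -0.4]
width: 0.413
grasp_force: 30.4
```

{"fn": "jog_arm", "kwargs": {"rows": [[0, 0, 0, 0, 0, 0.05, 0.35], [0, 0, 0, 0, 0, 0.1, 0.35], [0, 0, 0, 0, 0, 0.1, 0.35]]}}

```text
t: 7.75
eef_pos: [511.8, 26.7, 27.2]
tcp_rot: [-0.024, 3.141, 0.001]
contact_force: [-0.8, 0.1, 8.0]
width: 0.414
grasp_force: 31.2
```

{"fn": "jog_arm", "kwargs": {"rows": [[0, 0, 0, 0, 0, -0.05, 0.38], [0, 0, 0, 0, 0, -0.05, 0.45], [0, 0, 0, 0, 0, -0.05, 0.52], [0, 0, 0, 0, 0, -0.05, 0.6], [0, 0, 0, 0, 0, -0.05, 0.65], [0, 0, 0, 0, 0, -0.05, 0.65], [0, 0, 0, 0, 0, -2, 0.65], [0, 0, 0, 0, 0, -5, 0.65], [0, 0, 0, 0, 0, -9, 0.65], [0, 0, 0, 0, 0, -12, 0.65]]}}

```text
t: 8.75
eef_pos: [511.7, 26.4, 148.2]
tcp_rot: [-0.023, 3.141, -0.0]
contact_force: [0.8, 0.3, -0.2]
width: 0.654
grasp_force: 0.0
```

```bash
python3 - <<'E'
from h import *
o=ctrl.observe();print(o['eef_pos'],o['tcp_rot'],o['width'])
out=[]
for n in('top','side'):
    im,d,W=cloud(n); m=ctrl.camera_model(n)
    hsv=cv2.cvtColor(im,cv2.COLOR_RGB2HSV); dz=2*(n=='top')
    b=(abs(hsv[...,0].astype(int)-112)<12)&(hsv[...,1]>120)&(abs(W[...,0]-511)<60)&(abs(W[...,1]-25)<70)&(W[...,2]<80)
    t=(abs(W[...,0]-511)<40)&(abs(W[...,1]-25)<40)&(W[...,2]<70+dz)&(W[...,2]>54+dz)
    k=(abs(W[...,0]-441)<30)&(abs(W[...,1]+20)<25)&(W[...,2]<72)&(W[...,2]>50+dz)
    for nm,q in(('can',W[b]),('cantop',W[t]),('knob',W[k])):
        if len(q): print(n,nm,len(q),q.min(0).round(1),q.max(0).round(1))
    p=(m['world_to_cam']@[490,10,30,1])[:3]; u,v=int(m['fx']*p[0]/p[2]+m['cx']),int(m['fy']*p[1]/p[2]+m['cy'])
    out.append(cv2.resize(im[v-50:v+50,u-50:u+50],(400,400),interpolation=cv2.INTER_CUBIC))
save('rel',np.hstack(out))
E
```

```text
[511.69515009  26.42840853 148.20262998] [-2.33997943e-02  3.14051038e+00 -4.54427153e-05] 0.6535523188347504
top can 26 [495.9  10.2  22.4] [506.1  25.4  59.2]
top cantop 134 [495.8   9.5  56.3] [525.3  43.8  65.5]
top knob 60 [431.  -28.1  52.9] [450.1  -8.4  69.3]
side can 156 [492.8   7.2   7.5] [526.5  32.4  62. ]
side cantop 87 [494.1   7.2  54.5] [526.5  45.6  63.1]
side knob 53 [429.1 -30.6  50.7] [447.7 -11.7  66.9]
```

View pics/rel.png

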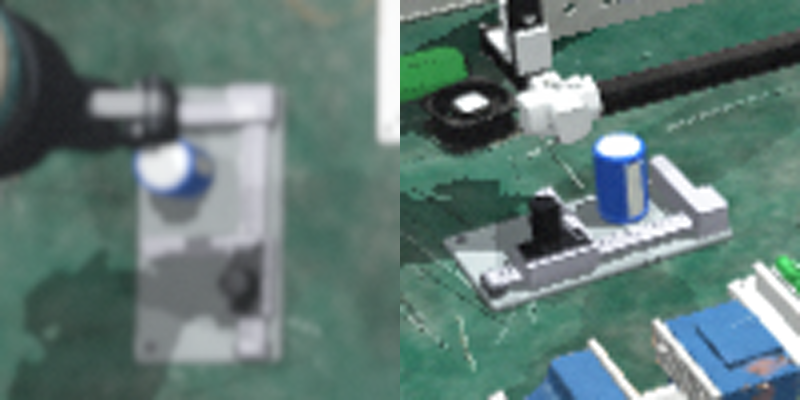

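The can stands upright between the jaws: at (622,175) in the side half, (170,165) in the top half. The knob is at (240,285), world about (439.5,-20). Next I'll go behind it with the fingers shut.

{"fn": "jog_arm", "kwargs": {"rows": [[0, 0, 0, 4, -1.7, 0, 0], [0, 0, 0, 8, -3.5, 0, 0], [0, 0, 0, 10.4, -4.5, 0, 0], [0, 0, 0, 10.4, -4.5, 2, 0], [0, 0, 0, 10.4, -4.5, 4, 0], [0, 0, 0, 10.4, -4.5, 4, 0], [0, 0, 0, 10.4, -4.5, 4, 0]], "squeeze": 20}}

```text
t: 9.55
eef_pos: [407.6, -20.1, 106.1]
tcp_rot: [0.024, -3.14, 0.0]
contact_force: [-0.4, -0.5, 0.0]
width: -0.002
grasp_force: 0.0
```

{"fn": "jog_arm", "kwargs": {"rows": [[0, 0, 0, 0, 0, 3, 0], [0, 0, 0, 0, 0, 5.5, 0], [0, 0, 0, 0, 0, 6.4, 0], [0, 0, 0, 0, 0, 6.4, 0], [0, 0, 0, 0, 0, 6.4, 0]]}}

```text
t: 10.05
eef_pos: [408.7, -20.0, 42.9]
tcp_rot: [-0.024, 3.141, -0.001]
contact_force: [0.2, 0.2, 0.7]
width: -0.004
grasp_force: 0.0
```

```bash
python3 - <<'E'
from h import *
o=ctrl.observe();print(o['eef_pos'],o['tcp_rot'])
im,d,W=cloud('side'); m=ctrl.camera_model('side')
p=(m['world_to_cam']@[460,-10,40,1])[:3]; u,v=int(m['fx']*p[0]/p[2]+m['cx']),int(m['fy']*p[1]/p[2]+m['cy'])
save('push0',cv2.resize(im[v-40:v+35,u-50:u+50],(600,450),interpolation=cv2.INTER_CUBIC))
E
```

```text
[408.72305881 -19.99579783  42.91508136] [-2.38129852e-02  3.14056401e+00 -5.58523465e-04]
```

View pics/push0.png

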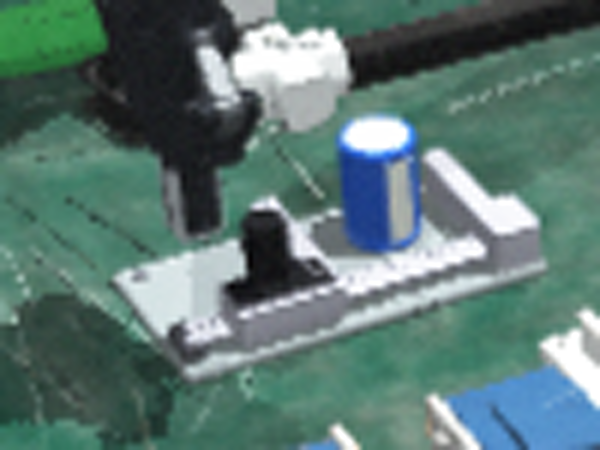

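```bash
python3 - <<'E'
from h import *
im,d,W=cloud('side')
q=W[(abs(W[...,0]-408)<16)&(abs(W[...,1]+10)<50)&(W[...,2]>25)&(W[...,2]<90)]
for z in range(25,90,8):
    s=q[(q[:,2]>=z)&(q[:,2]<z+8)]
    if len(s): print(z,len(s),s.min(0).round(),s.max(0).round())
q=W[(abs(W[...,0]-440)<16)&(abs(W[...,1]+20)<15)&(W[...,2]>34)&(W[...,2]<70)];print('knob',q.min(0).round(),q.max(0).round(),np.median(q,0))
E
```

```text
25 18 [418. -34.  25.] [424. -10.  32.]
65 10 [398. -30.  67.] [420. -23.  73.]
73 25 [397. -35.  73.] [420. -14.  81.]
81 24 [396. -35.  81.] [415. -19.  88.]
knob [429. -31.  37.] [448. -15.  67.] [436.94160066 -25.35702848  53.90560938]
```

The depth data puts the finger tips near z 66, above the knob top. I'll lower 20 mm: that clears the beam (z 18) and meets the knob either way.

{"fn": "jog_arm", "kwargs": {"rows": [[0, 0, 0, 0, 0, 0.7, 0], [0, 0, 0, 0, 0, 1.4, 0], [0, 0, 0, 0, 0, 2.0, 0], [0, 0, 0, 0, 0, 2.0, 0], [0, 0, 0, 0, 0, 2.0, 0]]}}

```text
t: 10.65
eef_pos: [408.5, -19.8, 22.9]
tcp_rot: [-0.024, 3.141, 0.0]
contact_force: [0.0, -0.5, -0.0]
width: 0.001
grasp_force: 0.0
```

```bash
python3 - <<'E'
from h import *
o=ctrl.observe();print(o['eef_pos'],o['contact_force'])
im,d,W=cloud('side'); m=ctrl.camera_model('side')
q=W[(abs(W[...,0]-408)<16)&(abs(W[...,1]+10)<50)&(W[...,2]>20)&(W[...,2]<90)]
for z in range(20,90,8):
    s=q[(q[:,2]>=z)&(q[:,2]<z+8)]
    if len(s): print(z,len(s),s.min(0).round(),s.max(0).round())
p=(m['world_to_cam']@[460,-10,40,1])[:3]; u,v=int(m['fx']*p[0]/p[2]+m['cx']),int(m['fy']*p[1]/p[2]+m['cy'])
save('push1',cv2.resize(im[v-40:v+35,u-50:u+50],(600,450),interpolation=cv2.INTER_CUBIC))
E
```

```text
[408.5327403  -19.84632139  22.94641383] [ 0.02608229 -0.45212124 -0.04458529]
20 26 [394. -36.  20.] [424.  -7.  28.]
28 9 [419. -34.  29.] [424. -12.  33.]
44 6 [403. -29.  48.] [416. -26.  51.]
52 19 [396. -35.  52.] [415. -16.  59.]
60 28 [396. -38.  60.] [418. -15.  68.]
68 28 [397. -38.  68.] [418. -15.  76.]
76 24 [396. -36.  76.] [418. -19.  83.]
84 5 [395. -28.  84.] [399. -16.  89.]
```

View pics/push1.png

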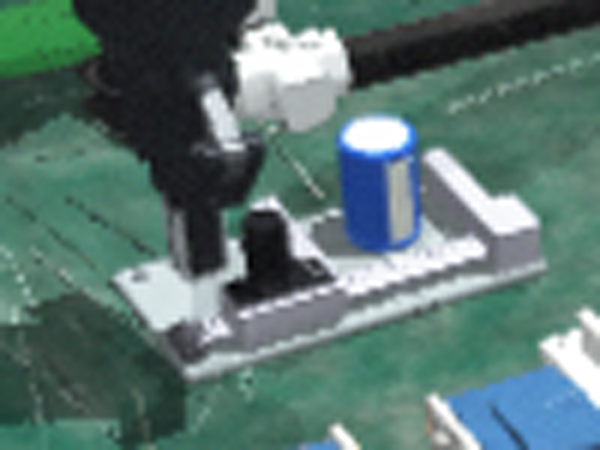

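Fingers at (195,235) now sit behind the knob (265,245) at its height, with about a 10 mm gap. Pushing gently.

{"fn": "jog_arm", "kwargs": {"rows": [[0, 0, 0, -0.4, 0, 0, 0], [0, 0, 0, -0.8, 0, 0, 0], [0, 0, 0, -1.1, 0, 0, 0], [0, 0, 0, -1.4, 0, 0, 0], [0, 0, 0, -1.7, 0, 0, 0], [0, 0, 0, -2.0, 0, 0, 0], [0, 0, 0, -2.3, 0, 0, 0], [0, 0, 0, -2.6, 0, 0, 0]]}}

```text
t: 11.5
eef_pos: [434.2, -19.6, 22.4]
tcp_rot: [0.024, -3.141, -0.0]
contact_force: [-2.6, -0.3, 1.2]
width: 0.003
grasp_force: 0.8
```

{"fn": "jog_arm", "kwargs": {"rows": [[0, 0, 0, -0.2, 0, 0, 0], [0, 0, 0, -0.4, 0, 0, 0], [0, 0, 0, -0.6, 0, 0, 0], [0, 0, 0, -0.75, 0, 0, 0], [0, 0, 0, -0.9, 0, 0, 0], [0, 0, 0, -1.05, 0, 0, 0], [0, 0, 0, -1.2, 0, 0, 0], [0, 0, 0, -1.35, 0, 0, 0], [0, 0, 0, -1.5, 0, 0, 0]]}}

```text
t: 12.4
eef_pos: [449.0, -19.4, 22.4]
tcp_rot: [0.024, -3.141, -0.0]
contact_force: [-2.2, -0.1, 0.9]
width: 0.0
grasp_force: 1.1
```

```bash
cat > m.py <<'E'
from h import *
o=ctrl.observe();print(o['t'],o['eef_pos'],o['contact_force'])
im,d,W=cloud('side')
q=W[(abs(W[...,0]-515)<50)&(abs(W[...,1]-25)<45)&(W[...,2]<70)&(W[...,2]>45)]
print('can',q.min(0).round(1),q.max(0).round(1))
q=W[(abs(W[...,0]-500)<60)&(abs(W[...,1]-43)<8)&(W[...,2]<35)&(W[...,2]>24)]
print('jaw arm ends x',np.sort(q[:,0]).round())
m=ctrl.camera_model('side')
p=(m['world_to_cam']@[480,0,40,1])[:3]; u,v=int(m['fx']*p[0]/p[2]+m['cx']),int(m['fy']*p[1]/p[2]+m['cy'])
save('now',cv2.resize(im[v-40:v+35,u-50:u+50],(600,450),interpolation=cv2.INTER_CUBIC))
E
python3 m.py
```

```text
12.4 [449.01811423 -19.38699556  22.36129271] [-2.22575016 -0.09750316  0.94079228]
can [465.6 -19.8  45.4] [531.8  42.   65.4]
jaw arm ends x [487. 488. 491. 494. 495. 496. 541. 541. 542. 542. 543. 544. 545. 548.
 548. 549. 550.]
```

{"fn": "jog_arm", "kwargs": {"rows": [[0, 0, 0, -0.1, 0, 0, 0], [0, 0, 0, -0.2, 0, 0, 0], [0, 0, 0, -0.3, 0, 0, 0], [0, 0, 0, -0.4, 0, 0, 0], [0, 0, 0, -0.4, 0, 0, 0]]}}

```text
t: 12.95
eef_pos: [453.4, -19.3, 22.4]
tcp_rot: [-0.024, 3.141, -0.0]
contact_force: [-1.5, -0.9, 0.7]
width: 0.002
grasp_force: 0.9
```

{"fn": "jog_arm", "kwargs": {"rows": [[0, 0, 0, -0.1, 0, 0, 0], [0, 0, 0, -0.2, 0, 0, 0], [0, 0, 0, -0.2, 0, 0, 0]]}}

```text
t: 13.25
eef_pos: [455.3, -19.3, 22.4]
tcp_rot: [-0.024, 3.141, -0.0]
contact_force: [-1.2, -0.4, -0.0]
width: -0.003
grasp_force: 0.9
```

{"fn": "jog_arm", "kwargs": {"rows": [[0, 0, 0, -0.1, 0, 0, 0], [0, 0, 0, -0.2, 0, 0, 0], [0, 0, 0, -0.2, 0, 0, 0]]}}

```text
t: 13.55
eef_pos: [456.2, -19.4, 22.4]
tcp_rot: [0.023, -3.14, -0.0]
contact_force: [-4.9, -0.9, 2.7]
width: -0.004
grasp_force: 2.4
```

```bash
python3 m.py
```

```text
13.55 [456.24460114 -19.43277286  22.35276424] [-4.88607132 -0.90079392  2.69334658]
can [470.2 -19.7  45.2] [538.6  42.3  66.2]
jaw arm ends x [495. 498. 500. 546. 548. 549. 550. 550.]
```

View pics/now.png

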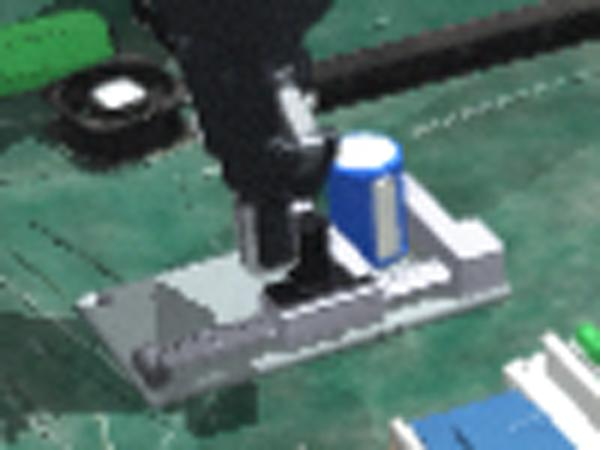

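The jaws are closing on the can (370,200), and the force is up to 4.9 N. One slight nudge more, then back off.

{"fn": "jog_arm", "kwargs": {"rows": [[0, 0, 0, -0.05, 0, 0, 0], [0, 0, 0, -0.08, 0, 0, 0], [0, 0, 0, -0.08, 0, 0, 0]]}}

```text
t: 13.9
eef_pos: [456.5, -19.5, 22.3]
tcp_rot: [0.023, -3.139, -0.0]
contact_force: [-6.2, -1.5, 4.0]
width: -0.001
grasp_force: 3.1
```

{"fn": "jog_arm", "kwargs": {"rows": [[0, 0, 0, 0.3, 0, 0, 0], [0, 0, 0, 1.0, 0, 0, 0], [0, 0, 0, 2.5, 0, 0, 0], [0, 0, 0, 2.8, 0, 0, 0], [0, 0, 0, 2.8, 0, -3, 0], [0, 0, 0, 2.8, 0, -7, 0], [0, 0, 0, 2.8, 0, -12, 0], [0, 0, 0, 2.8, -4, -16, 0], [0, 0, 0, 2.8, -8, -16, 0], [0, 0, 0, 2.8, -12, -16, 0], [0, 0, 0, 2.8, -12, -16, 0]]}}

```text
t: 15.0
eef_pos: [433.0, -146.2, 184.0]
tcp_rot: [-0.011, 3.136, -0.008]
contact_force: [0.1, 0.7, 0.2]
width: -0.001
grasp_force: 0.0
```

```bash
cat >> m.py <<'E'
im2,d,W=cloud('top')
q=W[(abs(W[...,0]-470)<40)&(abs(W[...,1]+20)<25)&(W[...,2]<72)&(W[...,2]>52)]; print('knob',q.min(0).round(1),q.max(0).round(1))
m=ctrl.camera_model('top')
p=(m['world_to_cam']@[480,0,40,1])[:3]; u,v=int(m['fx']*p[0]/p[2]+m['cx']),int(m['fy']*p[1]/p[2]+m['cy'])
save('end',np.hstack([cv2.resize(im2[v-45:v+45,u-40:u+40],(400,450),interpolation=cv2.INTER_CUBIC),cv2.imread('pics/now.png')[:,50:450,::-1]]))
E
python3 m.py
```

```text
15.0 [ 432.97161164 -146.16992416  184.02677179] [0.05536344 0.66074265 0.24918625]
can [465.  -19.8  45.3] [538.7  40.2  64.9]
jaw arm ends x [492. 494. 496. 498. 499. 547. 550. 550.]Traceback (most recent call last):
  File "m.py", line 12, in <module>
    q=W[(abs(W[...,0]-470)<40)&(abs(W[...,1]+20)<25)&(W[...,2]<72)&(W[...,2]>52)]; print('knob',q.min(0).round(1),q.max(0).round(1))
                                                                                                ~~~~~^^^
    return umr_minimum(a, axis, None, out, keepdims, initial, where)
ValueError: zero-size array to reduction operation minimum which has no identity
```

```bash
python3 - <<'E'
from h import *
o=ctrl.observe();print(o['t'])
im,d,W=cloud('side'); hsv=cv2.cvtColor(im,cv2.COLOR_RGB2HSV)
def bb(n,q): print(n,len(q),q.min(0).round(1),q.max(0).round(1))
bb('knob',W[(abs(W[...,0]-474)<25)&(abs(W[...,1]+20)<20)&(W[...,2]<72)&(W[...,2]>50)])
for z in(10,20,32,42,54):
    q=W[(abs(hsv[...,0].astype(int)-112)<12)&(hsv[...,1]>120)&(abs(W[...,0]-520)<35)&(abs(W[...,1]-25)<30)&(abs(W[...,2]-z)<6)]
    if len(q): bb('can@%d'%z,q)
bb('cantop',W[(abs(W[...,0]-520)<40)&(abs(W[...,1]-25)<40)&(W[...,2]<70)&(W[...,2]>56)])
E
```

```text
15.1
knob 58 [464.2 -30.4  50. ] [483.7  -9.6  66.1]
can@10 6 [516.9   7.   10.1] [534.9  16.9  15.3]
can@20 19 [510.2   6.8  14.5] [536.5  18.   25.4]
can@32 27 [506.1   8.7  26.3] [536.1  30.1  37.4]
can@42 31 [504.4   7.3  36.1] [531.6  28.7  47.8]
can@54 43 [503.7   7.1  48.1] [534.   31.9  59.7]
cantop 81 [481.  -14.   56.6] [538.1  40.7  64.5]
```

Knob to can is about 48 mm (48.5 expected). The can moved the 11 mm to the fixed jaw, is upright, and the arm is clear.

```bash
python3 -c "
from station import ctrl
print(ctrl.job_done())"
```

```text
the job is handed in; nothing more can be done
None
```

I handed the job in at about 15 s, with the large can standing upright on the grey caliper's base between the closed jaws and the arm clear; the final check was from depth measurements only, and the hand-in returned no verdict.

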